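# Preset the vibrating table's timer on its thumbwheels

### The job

Set the vibrating table's timer to 250 seconds: roll its three thumbwheels with a fingertip until each has clicked home on its figure (hundreds 2, tens 5, units 0), and only then press the green start key right in and let it come up again. A light, firm touch is enough, so do not bear down hard on the timer, and leave the mould, the bowl, the rasp and the mallet where they are.

Things in the scene. Friction and masses are not known exactly. Their poses are not given: they have to be found in the camera images.
- console: the timer: grey desk-top housing, 160 mm deep (x), 270 mm wide (y), fixed to the bench; its panel slopes 10 degrees, 60 mm high at the edge nearest the robot, 88 mm at the far edge. Origin: centre of the underside; z up, x level towards the far edge, y left. Three black thumbwheels with white figures, 33 mm apart, stand in a black bezel left of the middle; the green key is on the right
- bank (a point): middle of the thumbwheel bezel, on the panel. From left (+y) to right: hundreds, tens, units. Black ribs 7 mm wide, 6 mm over the panel, part the wheels (16.5 mm from wheel middle to rib middle); a short red reading line crosses each rib. The figure level with the red lines is the one set; figures stand upright as seen from the robot's side
- hundreds (a joint): hundreds thumbwheel, leftmost (largest console y): its angle, rad; figure = angle / 0.6283 (0 shows 0, 1.2566 shows 2, 5.6549 shows 9). Grows as the wheel's top is rolled away from the robot (console +x). A spring click holds each whole figure; to pass one takes 2 to 3 N along the rim, and a wheel left between two falls into the nearer. Hard stops just past 0 and 9: it does not go round
- hundreds_top (a point): reading point of the hundreds wheel: its rim's highest point over the sloping panel (15 mm over it), mid-width, at the red line; it does not turn. The wheel is a plain drum 50 mm across, 16 mm wide; its axle lies along the console's y, 25 mm under this point square to the panel, on a spring: past the first 2 N it yields 1 mm for each 10 N, 2.5 mm at most
- tens (a joint): tens thumbwheel, the middle one: its angle, rad; figure = angle / 0.6283 (0 shows 0, 1.2566 shows 2, 5.6549 shows 9). Grows as the wheel's top is rolled away from the robot (console +x). A spring click holds each whole figure; to pass one takes 2 to 3 N along the rim, and a wheel left between two falls into the nearer. Hard stops just past 0 and 9: it does not go round
- tens_top (a point): reading point of the tens wheel: its rim's highest point over the sloping panel (15 mm over it), mid-width, at the red line; it does not turn. The wheel is a plain drum 50 mm across, 16 mm wide; its axle lies along the console's y, 25 mm under this point square to the panel, on a spring: past the first 2 N it yields 1 mm for each 10 N, 2.5 mm at most
- units (a joint): units thumbwheel, the right-hand one: its angle, rad; figure = angle / 0.6283 (0 shows 0, 1.2566 shows 2, 5.6549 shows 9). Grows as the wheel's top is rolled away from the robot (console +x). A spring click holds each whole figure; to pass one takes 2 to 3 N along the rim, and a wheel left between two falls into the nearer. Hard stops just past 0 and 9: it does not go round
- units_top (a point): reading point of the units wheel: its rim's highest point over the sloping panel (15 mm over it), mid-width, at the red line; it does not turn. The wheel is a plain drum 50 mm across, 16 mm wide; its axle lies along the console's y, 25 mm under this point square to the panel, on a spring: past the first 2 N it yields 1 mm for each 10 N, 2.5 mm at most
- start (a joint): the green start key, 28 mm across: how far it is pressed in, m; 0 up, 0.005 fully in, springs back; it moves square to the sloping panel, starts to yield at about 1.5 N and takes 5 N to be pressed fully in
- start_top (a point): centre of the green start key's top face, which stands 22 mm over the panel and goes down with the key; its fixed steel collar is 44 mm across and 9 mm lower than the key's top
- vibrator: the vibrating table: blue base with a steel plate 280 x 270 mm, its top 85 mm above the bench, a 12 mm rim round it; fixed to the bench. Origin: centre of its underside
- mould: bystander, loose: white two-part plaster mould with steel bands, 118 x 130 x 89 mm high, standing on the vibrating table. Origin: centre of its underside
- bowl: bystander, loose: blue bowl with set plaster, 136 mm across, 62 mm high. Origin: centre of its underside
- rasp: bystander, loose: rasp with a black handle lying flat, 300 mm long, 26 mm high at the handle. Origin: on the bench under the joint of handle and blade; x points along the blade, which reaches to +173 mm, the handle to -128 mm
- mallet: bystander, loose: wooden carver's mallet standing on its head, handle up, 90 mm across, 235 mm high. Origin: centre of its underside

How it is judged:
By the outcome, as a careful person would: the job done as asked, in the order asked, and still so for the second after the job is handed in, with the robot touching nothing.
It also fails if it takes over 51 s, if anything falls off the work surface, if the arm or the gripper's body presses on something with over 40 N, if the wrist force passes 120 N, or if a joint passes its speed limit or range.

### The arm

A 7-joint arm with a two-finger parallel gripper is mounted at the origin on the work surface. World frame = base frame: x ahead of the robot, y to its left, z up, the work surface at z = 0. Lengths are in m, angles in rad, forces in N, time in s.
With the tool pointing down it reaches from about 0.4 to 0.85 m from the base axis. Payload 4.5 kg.
Tool frame: the origin (TCP) lies at the very end of the fingers, on their centre line; the grasp point (between the pads) lies 19 mm behind it (r.grip_point_offset is the distance from the TCP to the grasp point, in m); z points along the fingers, y is the line along which they close (so a half turn about z gives the same grasp; the last joint's range is limited). The gripper opens to 88 mm and grips with 3 to 60 N. Pads are 18 mm wide; open, the fingers measure 123 mm over their backs; the gripper's body (75 mm by 187 mm) begins 45 mm behind the grasp point.
Start: joints at [-1.253, 0.689, -0.195, 1.565, 0.157, 0.902, -0.215], TCP at [0.175, 0.6, 0.239] pointing down, gripper open.
Joint ranges: [-3.01, 3.01], [-0.46, 2.08], [-1.47, 1.51], [0.13, 2.56], [-1, 4.14], [0.04, 2.09], [-2.66, 2.66]. Speed limits (rad/s): [2.57, 2.57, 3.14, 3.14, 3.14, 3.14, 3.14].

### API

Orientations are given as a unit quaternion [x, y, z, w].
In Python, from plant import r gives the robot as it stands.
- The arm moves only by the tool carry_out, never from a script. Its argument "rows" is a list of rows, each a list of 3 entries, a list of its own where there are three numbers: the shift along the tool's x, y, z in cm, then the turn, a rotation vector about the tool's x, y, z in degrees, then the closure, from 0 (fully open) to 1 (shut). A call has 1 to 12 rows; each row is the pose to reach, as a shift and turn from the pose commanded when the call began, along the tool's axes at that moment; what a row does not reach only later rows make up. A row lasts 1/10 s, in which the tool goes at most 50 mm and 8.59 degrees, less where a joint would pass 70% of its speed; a pose out of reach is approached as far as the arm can. A call with a gripper value outside its range is refused whole. The fingers move at their own pace and stop on an object; "newtons" is the grip in N (left out, the last holds). Time passes only in rows, so rows that repeat a pose let the fingers close. It gives the time, the measured TCP pose, the force, the opening and the grip force at its end, in the units of the state.
- r.get_state(): the state, without advancing time (a new reading comes with each control period).
- r.snapshot(name): name is "scene" or "side" or "wrist"; returns a dict with "image" (400x640x3 uint8, red, green, blue), "fx", "fy", "cx", "cy" (pixels), "pose" (4x4, takes a point from camera to world coordinates). Camera axes: x right, y up, looking along -z (the intrinsics and any distortion apply to the point x, -y, -z); pixel columns grow to the right and rows downward; lengths in m; the calibration is good to about 2 mm. A picture is of the moment at which its call begins. There is no depth.
- r.finish_job(): hands the job in; it is judged then, once.
The state is a dict: "clock": time; "q": joint angles; "qd": joint speeds; "joint_torque": joint torques, N m; "tool_pos": TCP position; "eef_rot": TCP orientation; "contact_force": force on the tool from outside, world axes, zero at the start; "moment": the same for the moment, N m; "opening": opening from 0.0 (shut) to 1.0 (fully open); "finger_force": force on a finger pad.
Only numpy, scipy, OpenCV 4.12 (cv2) and the standard library are available. Lean on these libraries where they do the work, as an engineer would, in place of code of your own. Each camera call takes 0.05 s, during which the arm holds its last target. There are 200 camera calls.

## Working session

There is one attempt and no reset: what is moved stays moved. The work goes in short steps, Python scripts to look and compute and a tool call to move; the robot and the scene stay as the last step left them, time stands still between calls to the robot, and variables do not carry over. Pictures are saved under pics/ and viewed, at most 10 in all, crops included, and the job is handed in when it is done.

Besides the shell and the picture viewer there is one more tool, called as name(argument=value, ...) on one line, values as JSON. carry_out: Moves the arm, as the interface text tells. Its arguments: {"type":"object","properties":{"rows":{"type":"array"},"newtons":{"type":"number"}},"required":["rows"]}

```bash
mkdir -p pics; cat > h.py <<'E'
import numpy as np, cv2
from plant import r
from scipy.spatial.transform import Rotation as R
def snap(cam,name):
    s=r.snapshot(cam); cv2.imwrite('pics/'+name+'.png',s['image'][:,:,::-1]); np.save('pics/'+name+'.npy',s,allow_pickle=True); return s
def load(name): return np.load('pics/'+name+'.npy',allow_pickle=True).item()
def ray(s,u,v):
    d=np.array([(u-s['cx'])/s['fx'],-(v-s['cy'])/s['fy'],-1.]); T=np.array(s['pose']); return T[:3,3],T[:3,:3]@d
def onz(s,u,v,z):
    o,d=ray(s,u,v); return o+d*(z-o[2])/d[2]
def proj(s,p):
    T=np.array(s['pose']); c=T[:3,:3].T@(np.array(p)-T[:3,3]); return s['cx']+s['fx']*c[0]/-c[2], s['cy']-s['fy']*c[1]/-c[2]
def tri(a,b):
    A=0;y=0
    for o,d in (a,b):
        d=d/np.linalg.norm(d);P=np.eye(3)-np.outer(d,d);A=A+P;y=y+P@o
    return np.linalg.solve(A,y)
E
python3 - <<'E'
from h import *
a=snap('scene','a');b=snap('side','b');w=snap('wrist','w')
print(r.get_state())
for s in(a,b,w): print([k for k in s],s['fx'],np.round(s['pose'],3).tolist())
cv2.imwrite('pics/ab.png',np.vstack([np.hstack([a['image'],b['image']])])[:,:,::-1])
E
```

```text
{'clock': 0.15, 'q': array([-1.25322618,  0.68981469, -0.19452968,  1.56610972,  0.15727274,
        0.9024778 , -0.21511366]), 'qd': array([-9.46747967e-06, -3.15664641e-03, -7.56590068e-04, -4.80598123e-03,
        1.03784417e-03, -1.12753606e-03,  7.63502663e-04]), 'joint_torque': array([-2.49941717e-03, -5.27858377e+01, -1.26886860e+00, -1.53585148e+01,
       -5.25068783e-02,  3.97791417e-03,  1.18289731e-04]), 'tool_pos': array([0.17487545, 0.59953126, 0.2380785 ]), 'eef_rot': array([ 1.41391087e-01,  9.89953562e-01, -7.08863200e-04, -6.22655681e-05]), 'contact_force': array([ 0.28320838,  0.3945143 , -1.31447935]), 'moment': array([ 0.00765514,  0.03230431, -0.019255  ]), 'finger_force': 0.0, 'opening': 0.9994543025070537}
['image', 'fx', 'fy', 'cx', 'cy', 'pose'] 436.92437579105217 [[0.902, -0.371, 0.222, 0.761], [0.432, 0.786, -0.442, -0.522], [-0.011, 0.494, 0.869, 1.048], [0.0, 0.0, 0.0, 1.0]]
['image', 'fx', 'fy', 'cx', 'cy', 'pose'] 456.4447760761528 [[-0.999, 0.011, -0.038, 0.442], [-0.036, -0.604, 0.796, 0.906], [-0.014, 0.797, 0.604, 0.822], [0.0, 0.0, 0.0, 1.0]]
['image', 'fx', 'fy', 'cx', 'cy', 'pose'] 289.4377630182312 [[0.28, -0.928, -0.245, 0.112], [0.96, 0.271, 0.073, 0.619], [-0.001, -0.256, 0.967, 0.384], [0.0, 0.0, 0.0, 1.0]]
```

View pics/a.png

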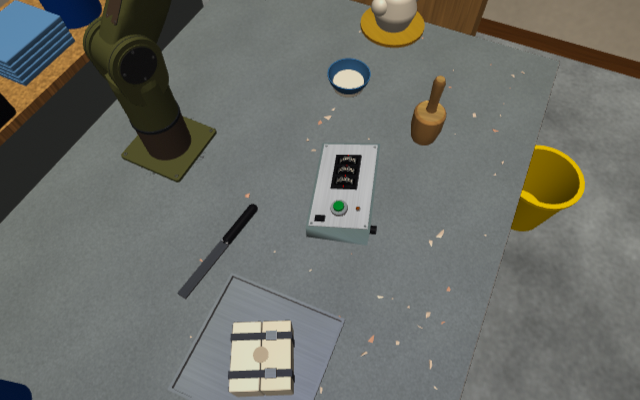

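View pics/b.png

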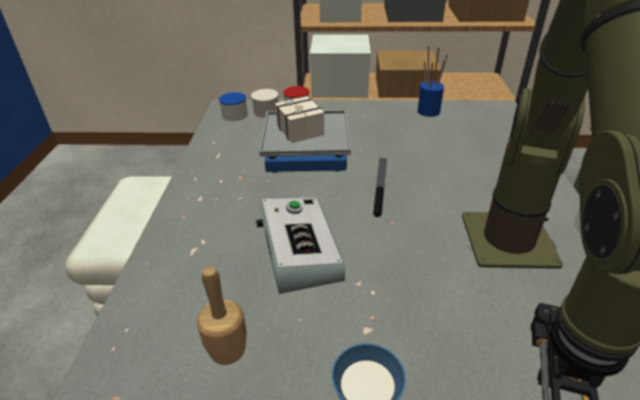

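The scene view shows the console at about (345,190), with the bezel at (347,172) and the green key at (339,207). In the side view the key is at (294,206) and the bezel at (301,238). The mould, bowl, rasp and mallet are clear of the console.

```bash
python3 - <<'E'
from h import *
a=load('a');b=load('b')
def cen(s,box,f):
    x0,y0,x1,y1=box; im=s['image'][y0:y1,x0:x1].astype(int); m=f(im).astype(np.uint8)
    n,l,st,c=cv2.connectedComponentsWithStats(m); i=1+st[1:,4].argmax(); print(st[i]); cnt=cv2.findContours((l==i).astype(np.uint8),0,2)[0][0]; rc=cv2.minAreaRect(cnt);print(rc)
    return np.array(rc[0])+[x0,y0]
g=lambda im:(im[...,1]>im[...,0]+40)&(im[...,1]>im[...,2]+20)
k=lambda im:im.max(2)<60
ga,gb=cen(a,(300,140,390,245),g),cen(b,(250,190,350,290),g)
ka,kb=cen(a,(325,148,370,195),k),cen(b,(275,215,330,262),k)
G=tri(ray(a,*ga),ray(b,*gb));K=tri(ray(a,*ka),ray(b,*kb))
print(ga,gb,ka,kb,G,K)
o=[]
for n,s,(x0,y0,x1,y1) in(('a',a,(295,135,390,250)),('b',b,(250,185,350,295))):
    o.append(cv2.resize(s['image'][y0:y1,x0:x1],(400,480),interpolation=cv2.INTER_CUBIC))
cv2.imwrite('pics/crop.png',np.hstack(o)[:,:,::-1])
E
```

```text
[33 61 11 10 89]
((38.0, 65.5), (9.0, 10.0), 90.0)
[40 11  9  6 45]
((44.0, 13.5), (5.0, 8.0), 90.0)
[  6   7  30  34 701]
((20.630001068115234, 23.090003967285156), (25.314424514770508, 35.92102813720703), 8.130102157592773)
[ 11  10  34  29 502]
((27.471698760986328, 23.150941848754883), (33.79069900512695, 25.274343490600586), 74.05460357666016)
[338.  205.5] [294.  203.5] [345.63000107 171.09000397] [302.47169876 238.15094185] [ 0.56124477 -0.02515683  0.09124136] [0.53205671 0.08839603 0.07380186]
```

View pics/crop.png

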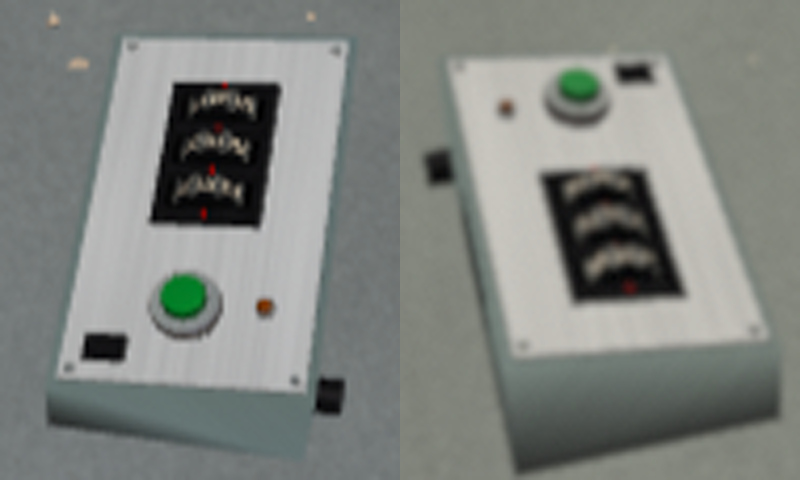

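The crop shows the four panel corners, the three wheels with red marks on the ribs, and the key in its collar; the hundreds wheel is the top one in the scene view. Next I'll triangulate the corners to get the yaw.

```bash
cat > con.py <<'E'
from h import *
E
python3 - <<'E'
from h import *
a=load('a');b=load('b')
A=np.array([(122,38),(350,38),(306,393),(55,378)])/[400/95,480/115]+[295,135]
B=np.array([(375,338),(113,358),(47,57),(265,55)])/[4,480/110]+[250,185]
P=np.array([tri(ray(a,*p),ray(b,*q)) for p,q in zip(A,B)]); print(P.round(4))
print([np.linalg.norm(P[i]-P[(i+1)%4]).round(4) for i in range(4)])
x=P[1]+P[2]-P[0]-P[3]; y=P[0]+P[1]-P[2]-P[3]
yx=np.arctan2(x[1],x[0]); yy=np.arctan2(-y[0],y[1]); print(np.degrees([yx,yy]))
th=(.13*0+yy*270+yx*160)/430; c=P.mean(0); print(c)
C=np.array([[np.cos(th),-np.sin(th),0],[np.sin(th),np.cos(th),0],[0,0,1]])
for p in ([0.56124477,-0.02515683,0.09124136],[0.53205671,0.08839603,0.07380186]): print(C.T@(np.array(p)-[c[0],c[1],0]))
print(th)
w=load('w')
E
```

```text
[[ 0.4341  0.1547  0.0594]
 [ 0.5785  0.1986  0.0869]
 [ 0.6516 -0.0525  0.0867]
 [ 0.5087 -0.0936  0.0587]]
[np.float64(0.1534), np.float64(0.2615), np.float64(0.1514), np.float64(0.2592)]
[16.50426892 16.47251966]
[0.54322924 0.0517941  0.07289261]
[-0.00456002 -0.07890001  0.09124136]
[-0.00032739  0.03826774  0.07380186]
0.2877058917118768
```

View pics/w.png

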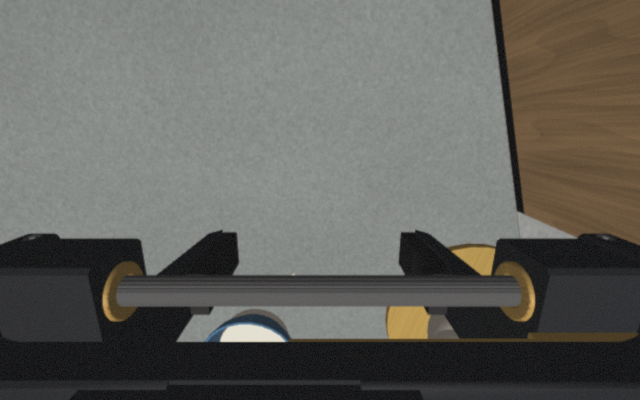

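```bash
cat > con.py <<'E'
from h import *
th=0.2877; c0=np.array([0.5432,0.0518,0]); s10,c10=np.sin(np.radians(10)),np.cos(np.radians(10))
C=np.array([[np.cos(th),-np.sin(th),0],[np.sin(th),np.cos(th),0],[0,0,1]])
# panel frame: u uphill, y left, n normal; origin panel centre
Pm=C@np.array([[c10,0,-s10],[0,1,0],[s10,0,c10]])
po=c0+[0,0,.074]
def W(u,y,n): return po+Pm@np.array([u,y,n])
def Pf(p): return Pm.T@(np.array(p)-po)
Rt=np.column_stack([Pm[:,1],Pm[:,0],-Pm[:,2]])  # tool target
E
python3 - <<'E'
from con import *
st=r.get_state(); R0=R.from_quat(st['eef_rot']).as_matrix(); p0=np.array([.175,.6,.239])
t=W(0,.025,.09); print(t)
print('shift',(R0.T@(t-p0)*100).round(2),'turn',np.degrees(R.from_matrix(R0.T@Rt).as_rotvec()).round(2))
a=load('a');b=load('b')
print(tri(ray(a,439,80),ray(b,210,270)), onz(a,349,80,.06)) 
E
```

```text
[0.52112032 0.07133797 0.1626327 ]
shift [-48.03 -41.05   7.7 ] turn [-9.23 -4.95 57.11]
[0.67141958 0.34644763 0.23030622] [0.40121867 0.41000815 0.06      ]
```

carry_out(rows=[[[-4,-3.4,0],[-0.8,-0.4,4.8],1],[[-8,-6.8,0],[-1.5,-0.8,9.5],1],[[-12,-10.3,0],[-2.3,-1.2,14.3],1],[[-16,-13.7,0],[-3.1,-1.7,19],1],[[-20,-17.1,0],[-3.9,-2.1,23.8],1],[[-24,-20.5,1],[-4.6,-2.5,28.6],1],[[-28,-24,2],[-5.4,-2.9,33.3],1],[[-32,-27.4,3],[-6.2,-3.3,38],1],[[-36,-30.8,4],[-6.9,-3.7,42.8],1],[[-40,-34.2,5],[-7.7,-4.1,47.6],1],[[-44,-37.6,6],[-8.5,-4.5,52.3],1],[[-48,-41.05,7.7],[-9.23,-4.95,57.11],1]], newtons=20)

```text
clock: 1.35
tool_pos: [0.5012, 0.1018, 0.1719]
eef_rot: [0.598, 0.797, 0.071, 0.052]
contact_force: [0.9, 0.5, 0.1]
opening: 0.003
finger_force: 0.0
```

carry_out(rows=[[[0,0,0],[0,0,0],1],[[0,0,0],[0,0,0],1],[[0,0,0],[0,0,0],1]])

```text
clock: 1.65
tool_pos: [0.4994, 0.1051, 0.1721]
eef_rot: [0.595, 0.799, 0.071, 0.051]
contact_force: [-0.4, 0.1, 0.4]
opening: 0.003
finger_force: 0.0
```

```bash
python3 - <<'E'
from con import *
w=snap('wrist','w2'); st=r.get_state()
print(st['clock'],st['tool_pos'],Pf(st['tool_pos']),st['contact_force'],np.abs(st['qd']).max(),np.degrees(R.from_matrix(R.from_quat(st['eef_rot']).as_matrix().T@Rt).as_rotvec()),st['q'],w['image'].shape,w['cx'],w['cy'])
E
```

```text
1.7 [0.49937593 0.10546524 0.17225957] [-0.0093258   0.06389452  0.10141977] [-0.08381729  0.21696547 -0.33619985] 0.009167743200511155 [ 0.0507644  -0.16532652  0.17697046] [-0.27934242  0.60061455 -0.02868835  2.14426972  0.07158595  0.22199056
 -0.07899489] (400, 640, 3) 318.316179588741 200.19097100787405
```

View pics/w2.png

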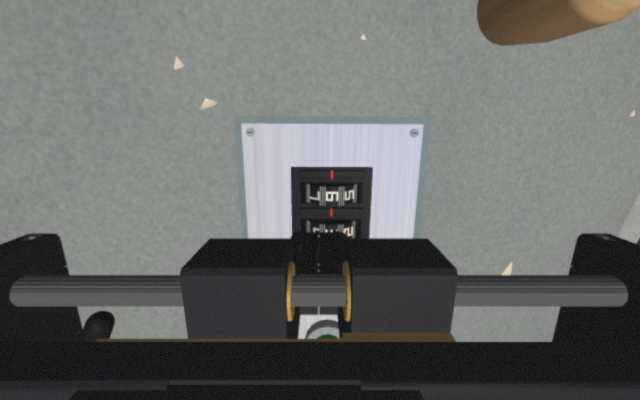

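The hundreds wheel reads 6 at (331,195), with red marks at (332,174) and (332,212). The move fell about 4 cm short, and the tens and units wheels are hidden behind the fingers. I'll shift right and up to see all three wheels and the key.

carry_out(rows=[[[-4,0.2,-1],[0,0,0],1],[[-8,0.5,-2],[0,0,0],1],[[-12,0.8,-3],[0,0,0],1],[[-14.9,0.9,-3.9],[0,0,0],1],[[-14.9,0.9,-3.9],[0,0,0],1],[[-14.9,0.9,-3.9],[0,0,0],1],[[-14.9,0.9,-3.9],[0,0,0],1]])

```text
clock: 2.4
tool_pos: [0.5436, -0.0361, 0.2117]
eef_rot: [0.595, 0.799, 0.071, 0.051]
contact_force: [0.9, 0.7, -0.0]
opening: 0.007
finger_force: 0.0
```

```bash
python3 - <<'E'
from con import *
w=snap('wrist','w3'); st=r.get_state()
print(st['clock'],st['tool_pos'],Pf(st['tool_pos']),st['contact_force'],np.abs(st['qd']).max(),np.degrees(R.from_matrix(R.from_quat(st['eef_rot']).as_matrix().T@Rt).as_rotvec()))
def onn(u,v,n):
    o,d=ray(w,u,v); o=Pf(o); d=Pm.T@d; return o+d*(n-o[2])/d[2]
im=w['image'].astype(int)
red=((im[...,0]>120)&(im[...,1]<60)&(im[...,2]<60)).astype(np.uint8)
n,l,s,c=cv2.connectedComponentsWithStats(red)
for i in range(1,n):
    if s[i,4]>5: print('red',s[i],c[i].round(1),onn(*c[i],.006).round(4))
g=((im[...,1]>im[...,0]+40)&(im[...,1]>im[...,2]+20)).astype(np.uint8)
n,l,s,c=cv2.connectedComponentsWithStats(g)
for i in range(1,n):
    if s[i,4]>50: print('green',s[i],c[i].round(1),onn(*c[i],.022).round(4))
print(onn(*proj(w,W(0,.038,0)),0),proj(w,W(0,.038,0)))
u,v=map(int,proj(w,W(0,.038,0)))
y0=max(0,v-70);cr=w['image'][y0:v+80,u-75:u+75]
cv2.imwrite('pics/cr3.png',cv2.resize(np.ascontiguousarray(np.rot90(cr)),(600,600),interpolation=cv2.INTER_CUBIC)[:,:,::-1])
E
```

```text
2.45 [ 0.54364939 -0.03614579  0.21162244] [-0.00025303 -0.08445864  0.13979011] [ 0.53336212 -0.62136284 -0.81846001] 0.00417921634988367 [ 0.00752098 -0.18307492  0.21733521]
red [320  32   3  10  26] [321.   36.5] [0.0015 0.0559 0.006 ]
red [320  73   2   9  14] [320.4  77.3] [0.0012 0.0228 0.006 ]
red [320 112   2   8  16] [320.5 115.5] [ 0.0014 -0.0103  0.006 ]
green [304 175  29  28 621] [317.8 188.4] [-0.0008 -0.0762  0.022 ]
[4.41270284e-17 3.80000000e-02 0.00000000e+00] (np.float64(319.129727399492), np.float64(60.28437384150942))
```

View pics/cr3.png

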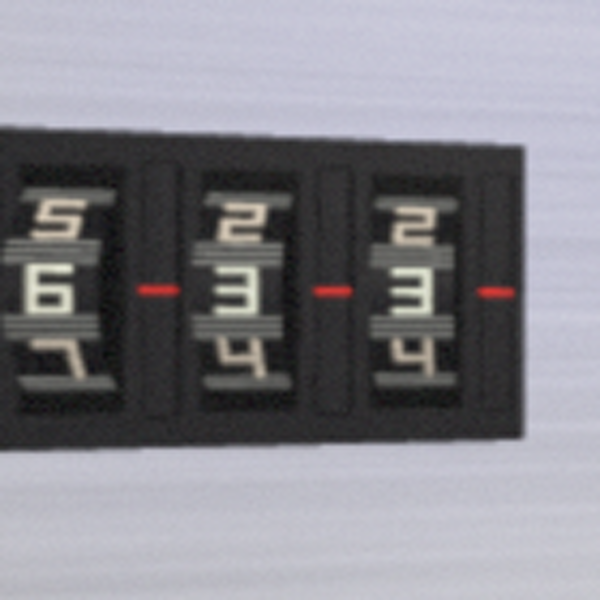

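The wheels read 6, 3, 3, so the moves needed are hundreds −4, tens +2 and units −3. Reading line: u = 0.0014; wheel middles at y = 0.0724, 0.0394 and 0.0063; key at (−0.0008, −0.0762). The 33 mm spacing agrees. I'll go to the tens wheel first.

carry_out(rows=[[[4,-0.2,2],[0,0,0],1],[[8,-0.4,4],[0,0,0],1],[[12.4,-0.65,7],[0,0,0],1],[[12.4,-0.65,10],[0,0,0],1],[[12.4,-0.65,11.8],[0,0,0],1],[[12.4,-0.65,12.3],[0,0,0],1],[[12.4,-0.65,12.3],[0,0,0],1]])

```text
clock: 3.15
tool_pos: [0.5227, 0.0856, 0.0892]
eef_rot: [0.595, 0.799, 0.07, 0.051]
contact_force: [-0.2, -0.4, 0.1]
opening: 0.006
finger_force: 0.0
```

```bash
cat > s.py <<'E'
from con import *
st=r.get_state(); f=Pm.T@st['contact_force']
print(round(st['clock'],2),'pos mm',(Pf(st['tool_pos'])*1000).round(2),'F(u,y,n)',f.round(2))
E
python3 s.py
```

```text
3.15 pos mm [-7.25 38.19 16.74] F(u,y,n) [-0.34 -0.35  0.13]
```

carry_out(rows=[[[0.1,0,0.1],[0,0,0],1],[[0.1,0,0.2],[0,0,0],1],[[0.1,0,0.25],[0,0,0],1],[[0.1,0,0.25],[0,0,0],1]])

```text
clock: 3.55
tool_pos: [0.5241, 0.0854, 0.0884]
eef_rot: [0.596, 0.798, 0.071, 0.052]
contact_force: [-0.4, -0.2, 0.2]
opening: 0.005
finger_force: 0.0
```

```bash
python3 s.py
```

```text
3.55 pos mm [-6.15 37.63 15.67] F(u,y,n) [-0.37 -0.11  0.22]
```

carry_out(rows=[[[0.15,0,0.15],[0,0,0],1],[[0.15,0,0.15],[0,0,0],1],[[0.15,0,0.15],[0,0,0],1]])

```text
clock: 3.85
tool_pos: [0.5242, 0.0858, 0.0873]
eef_rot: [0.597, 0.798, 0.071, 0.053]
contact_force: [-1.0, -2.3, 7.4]
opening: 0.002
finger_force: 3.6
```

```bash
python3 s.py
```

```text
3.85 pos mm [-6.15 38.03 14.55] F(u,y,n) [-0.34 -1.94  7.6 ]
```

carry_out(rows=[[[0,0.5,0],[0,0,0],1],[[0,1.0,0],[0,0,0],1],[[0,1.6,0],[0,0,0],1],[[0,1.6,0],[0,0,0],1]])

```text
clock: 4.25
tool_pos: [0.5402, 0.0906, 0.0903]
eef_rot: [0.597, 0.797, 0.071, 0.053]
contact_force: [-1.2, -3.5, 6.8]
opening: 0.004
finger_force: 3.2
```

```bash
python3 s.py
```

```text
4.25 pos mm [10.83 38.09 14.67] F(u,y,n) [-0.89 -3.01  7.07]
```

carry_out(rows=[[[0,0,-0.6],[0,0,0],1],[[-6,0,-5],[0,0,0],1],[[-9,0,-9],[0,0,0],1],[[-12,0,-12],[0,0,0],1],[[-12,0,-12],[0,0,0],1],[[-12,0,-12],[0,0,0],1]])

```text
clock: 4.85
tool_pos: [0.5536, -0.0327, 0.209]
eef_rot: [0.598, 0.796, 0.071, 0.054]
contact_force: [0.9, 1.0, -0.8]
opening: 0.007
finger_force: 0.0
```

```bash
cat > look.py <<'E'
import sys
from con import *
n=sys.argv[1]; w=snap('wrist',n)
u,v=map(int,proj(w,W(0.0014,.0394,.01)))
y0=max(0,v-70);cr=w['image'][y0:v+80,u-75:u+75]
cv2.imwrite('pics/'+n+'c.png',cv2.resize(np.ascontiguousarray(np.rot90(cr)),(600,600),interpolation=cv2.INTER_CUBIC)[:,:,::-1])
E
python3 s.py; python3 look.py k4
```

```text
4.85 pos mm [  9.64 -84.   135.41] F(u,y,n) [ 0.97  0.72 -0.99]
```

View pics/k4c.png

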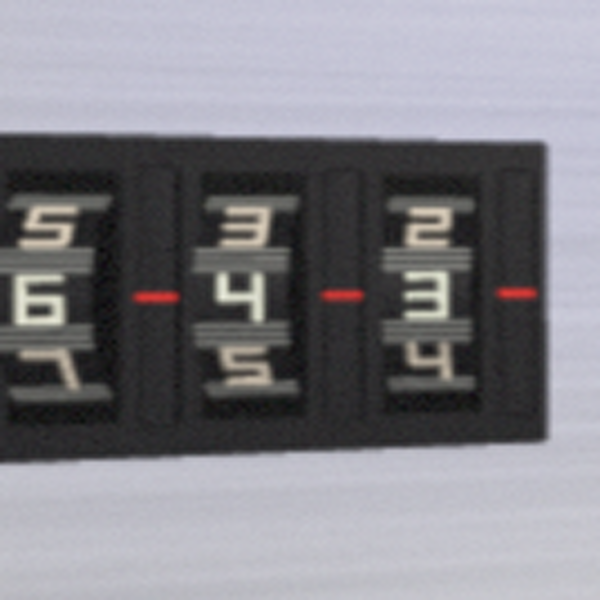

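The tens wheel now reads 4, so a 17 mm stroke rolls it one figure cleanly at about 7 N. One more on tens.

carry_out(rows=[[[4,-0.5,2],[0,0,0],1],[[8,-1,4],[0,0,0],1],[[12.3,-1.6,7],[0,0,0],1],[[12.3,-1.6,10],[0,0,0],1],[[12.3,-1.6,11.6],[0,0,0],1],[[12.3,-1.6,11.8],[0,0,0],1],[[12.3,-1.6,11.8],[0,0,0],1]])

```text
clock: 5.6
tool_pos: [0.5196, 0.0946, 0.0869]
eef_rot: [0.593, 0.8, 0.071, 0.049]
contact_force: [-2.8, 4.6, 6.3]
opening: 0.003
finger_force: 3.1
```

```bash
python3 s.py
```

```text
5.6 pos mm [-8.08 47.72 14.54] F(u,y,n) [-0.29  5.19  6.44]
```

carry_out(rows=[[[0,0,-0.4],[0,0,0],1],[[-0.85,0.1,-0.4],[0,0,0],1],[[-0.85,0.1,-0.4],[0,0,0],1],[[-0.85,0.1,-0.4],[0,0,0],1]])

```text
clock: 6.0
tool_pos: [0.5251, 0.081, 0.0919]
eef_rot: [0.597, 0.798, 0.07, 0.052]
contact_force: [0.6, 0.1, 0.4]
opening: 0.007
finger_force: 0.0
```

```bash
python3 s.py
```

```text
6.0 pos mm [-5.85 33.14 19.18] F(u,y,n) [ 0.69 -0.05  0.24]
```

carry_out(rows=[[[0.6,0,0.2],[0,0,0],1],[[0.6,-0.1,0.2],[0,0,0],1],[[0.6,-0.1,0.5],[0,0,0],1],[[0.6,-0.1,0.5],[0,0,0],1]])

```text
clock: 6.4
tool_pos: [0.523, 0.0882, 0.087]
eef_rot: [0.596, 0.798, 0.071, 0.052]
contact_force: [-2.6, 1.3, 9.0]
opening: 0.003
finger_force: 4.4
```

```bash
python3 s.py
```

```text
6.4 pos mm [-6.63 40.59 14.35] F(u,y,n) [-0.55  1.96  9.2 ]
```

carry_out(rows=[[[0,0.5,0],[0,0,0],1],[[0,1.0,0],[0,0,0],1],[[0,1.6,0],[0,0,0],1],[[0,1.6,0],[0,0,0],1],[[0,1.6,-0.5],[0,0,0],1],[[-1.7,1.6,-0.6],[0,0,0],1],[[-3.4,1.6,-0.6],[0,0,0],1],[[-3.4,1.6,-0.6],[0,0,0],1],[[-3.4,1.6,-0.6],[0,0,0],1]])

```text
clock: 7.3
tool_pos: [0.5467, 0.0593, 0.0954]
eef_rot: [0.596, 0.798, 0.071, 0.052]
contact_force: [-0.5, 0.6, -0.9]
opening: 0.007
finger_force: 0.0
```

```bash
python3 s.py
```

```text
7.3 pos mm [ 9.11  6.18 20.12] F(u,y,n) [-0.48  0.75 -0.8 ]
```

Positioned over the units wheel. Descend, check the force, then stroke towards the robot.

carry_out(rows=[[[0,0,0.3],[0,0,0],1],[[0,0,0.58],[0,0,0],1],[[0,0,0.58],[0,0,0],1]])

```text
clock: 7.6
tool_pos: [0.5478, 0.0608, 0.0899]
eef_rot: [0.595, 0.799, 0.071, 0.052]
contact_force: [-1.7, 0.5, 7.9]
opening: 0.006
finger_force: 4.1
```

```bash
python3 s.py
```

```text
7.6 pos mm [ 9.66  7.28 14.46] F(u,y,n) [-0.09  0.95  8.05]
```

carry_out(rows=[[[0,-0.5,0],[0,0,0],1],[[0,-1.0,0],[0,0,0],1],[[0,-1.6,0],[0,0,0],1],[[0,-1.6,0],[0,0,0],1],[[0,-1.6,-0.5],[0,0,0],1],[[0,-0.8,-0.5],[0,0,0],1],[[0,0,-0.5],[0,0,0],1],[[0,0,-0.5],[0,0,0],1],[[0,0,-0.2],[0,0,0],1],[[0,0,0],[0,0,0],1],[[0,0,0],[0,0,0],1]])

```text
clock: 8.7
tool_pos: [0.5478, 0.0593, 0.0899]
eef_rot: [0.596, 0.798, 0.071, 0.052]
contact_force: [-1.2, 0.1, 8.2]
opening: 0.004
finger_force: 4.0
```

```bash
python3 s.py
```

```text
8.7 pos mm [ 9.22  5.89 14.49] F(u,y,n) [0.3  0.4  8.27]
```

Very repeatable. The same cycle again, then the third stroke.

carry_out(rows=[[[0,-0.5,0],[0,0,0],1],[[0,-1.0,0],[0,0,0],1],[[0,-1.6,0],[0,0,0],1],[[0,-1.6,0],[0,0,0],1],[[0,-1.6,-0.5],[0,0,0],1],[[0,-0.8,-0.5],[0,0,0],1],[[0,0,-0.5],[0,0,0],1],[[0,0,-0.5],[0,0,0],1],[[0,0,-0.2],[0,0,0],1],[[0,0,0],[0,0,0],1],[[0,0,0],[0,0,0],1]])

```text
clock: 9.8
tool_pos: [0.5478, 0.0593, 0.0899]
eef_rot: [0.596, 0.798, 0.071, 0.052]
contact_force: [-0.1, -0.8, 8.2]
opening: 0.001
finger_force: 4.0
```

```bash
python3 s.py
```

```text
9.8 pos mm [ 9.21  5.89 14.47] F(u,y,n) [ 1.08 -0.75  8.14]
```

carry_out(rows=[[[0,-0.5,0],[0,0,0],1],[[0,-1.0,0],[0,0,0],1],[[0,-1.6,0],[0,0,0],1],[[0,-1.6,0],[0,0,0],1],[[0,-1.6,-0.6],[0,0,0],1],[[2.2,-0.8,-0.7],[0,0,0],1],[[4.4,0,-0.7],[0,0,0],1],[[6.6,0,-0.7],[0,0,0],1],[[6.6,0,-0.7],[0,0,0],1],[[6.6,0,-0.7],[0,0,0],1]])

```text
clock: 10.8
tool_pos: [0.5276, 0.122, 0.0966]
eef_rot: [0.596, 0.798, 0.07, 0.052]
contact_force: [0.5, -0.5, -0.2]
opening: 0.006
finger_force: 0.0
```

```bash
python3 s.py
```

```text
10.8 pos mm [ 8.76 71.73 21.42] F(u,y,n) [ 0.25 -0.65 -0.29]
```

Over the hundreds wheel, which needs four strokes down.

carry_out(rows=[[[0,0,0.4],[0,0,0],1],[[0,0,0.7],[0,0,0],1],[[0,0,0.7],[0,0,0],1]])

```text
clock: 11.1
tool_pos: [0.5295, 0.121, 0.0898]
eef_rot: [0.597, 0.797, 0.07, 0.052]
contact_force: [-1.2, -1.9, 7.9]
opening: 0.001
finger_force: 4.0
```

```bash
python3 s.py
```

```text
11.1 pos mm [ 9.12 70.25 14.48] F(u,y,n) [-0.25 -1.44  8.1 ]
```

carry_out(rows=[[[0,-0.5,0],[0,0,0],1],[[0,-1.0,0],[0,0,0],1],[[0,-1.6,0],[0,0,0],1],[[0,-1.6,0],[0,0,0],1],[[0,-1.6,-0.5],[0,0,0],1],[[0,-0.8,-0.5],[0,0,0],1],[[0,0,-0.5],[0,0,0],1],[[0,0,-0.5],[0,0,0],1],[[0,0,-0.2],[0,0,0],1],[[0,0,0],[0,0,0],1],[[0,0,0],[0,0,0],1]])

```text
clock: 12.2
tool_pos: [0.5287, 0.1222, 0.0898]
eef_rot: [0.596, 0.798, 0.07, 0.052]
contact_force: [-1.2, -1.1, 7.5]
opening: 0.008
finger_force: 3.7
```

```bash
python3 s.py
```

```text
12.2 pos mm [ 8.77 71.59 14.54] F(u,y,n) [-0.16 -0.67  7.67]
```

carry_out(rows=[[[0,-0.5,0],[0,0,0],1],[[0,-1.0,0],[0,0,0],1],[[0,-1.6,0],[0,0,0],1],[[0,-1.6,0],[0,0,0],1],[[0,-1.6,-0.5],[0,0,0],1],[[0,-0.8,-0.5],[0,0,0],1],[[0,0,-0.5],[0,0,0],1],[[0,0,-0.5],[0,0,0],1],[[0,0,-0.2],[0,0,0],1],[[0,0,0],[0,0,0],1],[[0,0,0],[0,0,0],1]])

```text
clock: 13.3
tool_pos: [0.5286, 0.1225, 0.0898]
eef_rot: [0.596, 0.798, 0.07, 0.052]
contact_force: [-2.0, 0.2, 6.9]
opening: 0.004
finger_force: 3.7
```

carry_out(rows=[[[0,-0.5,0],[0,0,0],1],[[0,-1.0,0],[0,0,0],1],[[0,-1.6,0],[0,0,0],1],[[0,-1.6,0],[0,0,0],1],[[0,-1.6,-0.5],[0,0,0],1],[[0,-0.8,-0.5],[0,0,0],1],[[0,0,-0.5],[0,0,0],1],[[0,0,-0.5],[0,0,0],1],[[0,0,-0.2],[0,0,0],1],[[0,0,0],[0,0,0],1],[[0,0,0],[0,0,0],1]])

```text
clock: 14.4
tool_pos: [0.5286, 0.1225, 0.0899]
eef_rot: [0.596, 0.798, 0.07, 0.052]
contact_force: [-1.0, -0.4, 7.4]
opening: 0.007
finger_force: 3.7
```

```bash
python3 s.py
```

```text
14.4 pos mm [ 8.77 71.93 14.57] F(u,y,n) [ 0.19 -0.13  7.52]
```

carry_out(rows=[[[0,-0.5,0],[0,0,0],1],[[0,-1.0,0],[0,0,0],1],[[0,-1.6,0],[0,0,0],1],[[0,-1.6,0],[0,0,0],1],[[0,-1.6,-0.6],[0,0,0],1],[[-4,-0.9,-4],[0,0,0],1],[[-8,-0.9,-7],[0,0,0],1],[[-12,-0.9,-10],[0,0,0],1],[[-15,-0.9,-12],[0,0,0],1],[[-15,-0.9,-12],[0,0,0],1],[[-15,-0.9,-12],[0,0,0],1]])

```text
clock: 15.5
tool_pos: [0.5431, -0.032, 0.2067]
eef_rot: [0.598, 0.797, 0.071, 0.052]
contact_force: [-0.4, 0.6, -0.1]
opening: 0.004
finger_force: 0.0
```

```bash
python3 s.py; python3 look.py k5
```

```text
15.5 pos mm [ -0.44 -80.3  134.78] F(u,y,n) [-0.26  0.73 -0.09]
```

View pics/k5c.png

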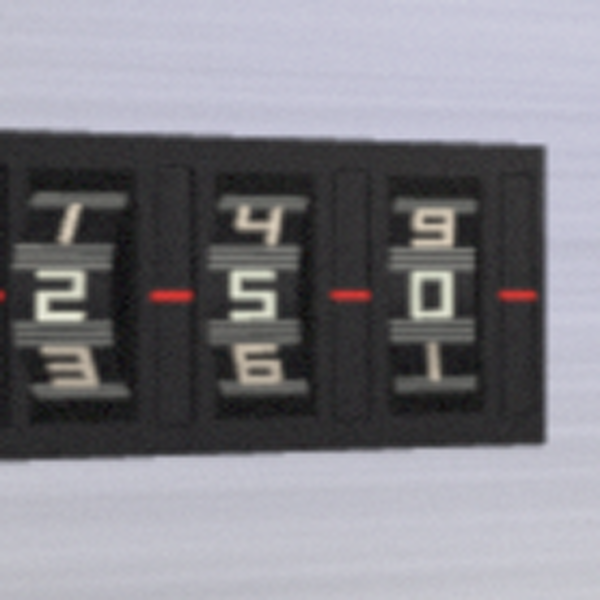

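The wheels read 2 5 0, all level with the red lines. Now the key.

carry_out(rows=[[[0.4,0,4],[0,0,0],1],[[0.4,0,7],[0,0,0],1],[[0.4,0,9.5],[0,0,0],1],[[0.4,0,10.6],[0,0,0],1],[[0.4,0,10.6],[0,0,0],1],[[0.4,0,10.6],[0,0,0],1]])

```text
clock: 16.15
tool_pos: [0.5591, -0.0182, 0.1016]
eef_rot: [0.595, 0.799, 0.07, 0.051]
contact_force: [0.4, -0.7, -0.3]
opening: 0.004
finger_force: 0.0
```

```bash
python3 s.py
```

```text
16.15 pos mm [  0.23 -71.66  27.95] F(u,y,n) [ 0.15 -0.77 -0.32]
```

carry_out(rows=[[[-0.4,-0.1,0],[0,0,0],1],[[-0.4,-0.1,0.4],[0,0,0],1],[[-0.4,-0.1,0.8],[0,0,0],1],[[-0.4,-0.1,0.9],[0,0,0],1],[[-0.4,-0.1,0.9],[0,0,0],1]])

```text
clock: 16.65
tool_pos: [0.5618, -0.0247, 0.093]
eef_rot: [0.596, 0.798, 0.071, 0.052]
contact_force: [-0.4, -1.3, 3.6]
opening: 0.006
finger_force: 1.8
```

```bash
python3 s.py
```

```text
16.65 pos mm [ -0.47 -78.63  19.43] F(u,y,n) [-0.15 -1.13  3.64]
```

carry_out(rows=[[[0,0,0.15],[0,0,0],1],[[0,0,0.3],[0,0,0],1],[[0,0,0.3],[0,0,0],1],[[0,0,0.3],[0,0,0],1]])

```text
clock: 17.05
tool_pos: [0.5621, -0.0246, 0.0913]
eef_rot: [0.596, 0.798, 0.071, 0.053]
contact_force: [-4.6, -2.5, 16.6]
opening: 0.003
finger_force: 8.8
```

```bash
python3 s.py
```

```text
17.05 pos mm [ -0.47 -78.61  17.64] F(u,y,n) [-2.16 -1.12 17.25]
```

The force rose from 3.6 to 17 N over 1.8 mm, so the key is on its stop. Release and retract.

carry_out(rows=[[[0,0,-0.4],[0,0,0],1],[[0,0,-1],[0,0,0],1],[[0,0,-4],[0,0,0],1],[[0,0,-8],[0,0,0],1],[[0,0,-12],[0,0,0],1],[[0,0,-12],[0,0,0],1],[[0,0,-12],[0,0,0],1],[[0,0,-12],[0,0,0],1],[[0,0,-12],[0,0,0],1]])

```text
clock: 17.95
tool_pos: [0.541, -0.03, 0.2065]
eef_rot: [0.596, 0.798, 0.07, 0.051]
contact_force: [-0.5, -0.3, 0.5]
opening: 0.008
finger_force: 0.0
```

```bash
python3 s.py; python3 look.py k6; python3 -c "
from h import *;snap('scene','k7')"
```

```text
17.95 pos mm [ -1.89 -77.82 134.88] F(u,y,n) [-0.48 -0.1   0.57]
```

View pics/k6.png

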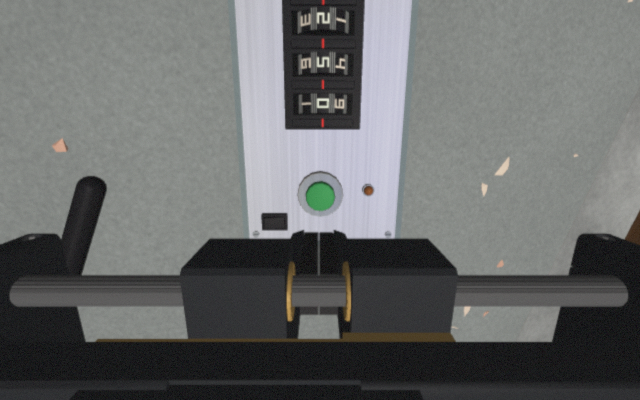

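The wheels still show 2 5 0, at (323,18), (323,62) and (323,103), and the green key at (320,195) is up again. Handing in.

```bash
python3 -c "
from plant import r
print(r.finish_job())"
```

```text
the job is handed in; nothing more can be done
None
```

The timer is set to 250 s with all three wheels clicked home; after that the green key was pressed to its stop at about 17 N and came up again, and the job was handed in at about 18 s.

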